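# Stow the bur block in the push-to-open drawer

## Task

Press the push pad on top of the wider of the two handleless drawer units so that its hidden drawer springs out, then put the bur block (the small metal block with the rows of burs) upright on the floor of that drawer and let go. Leave that drawer open with the block in the part that has come out, and keep the narrow unit's drawer shut.

Things in the scene. Friction and masses are not known exactly. Their poses are not given: they have to be found in the camera images.
- bur_block: Loose bare metal block 60 mm long (x), 30 wide (y), 28 high, 0.1 to 0.2 kg; two rows of five thin burs stand on the middle of its top (46 x 16 mm), up to 42 mm. Grip across the 30 mm width, on the lower 28 mm. Origin: centre of its underside, z up. Lies left or right of the units, 25 mm free on each side. On the other side lies a plain lidded case, 75 x 36 x 25 mm, without burs: not this.
- wide: The wide drawer unit, fixed: white, 190 mm deep (x), 180 wide (y), 80 high. Origin: centre of its underside, x to its back, z up; the smooth front without handle (-x) faces the robot within 7 degrees. On its top a push pad. A like unit with a like pad, but only 110 mm wide, stands beside it: leave that shut.
- wide_pad_top (a point): Centre of the wide unit's pad top, 88 mm above the desk, 45 mm behind the unit's front; axes as the unit's. Pad 40 (x) by 60 mm (y), 8 mm above the unit's top; goes down 6 mm on a spring (2 N at first, 6 N at the bottom). Past 4 mm it frees the drawer, which springs out 130 mm to -x by itself within 3 s and stays out under 2 N of spring. The pad rises when let go.
- wide_drawer_in (a point): Point on the wide drawer's inner floor, 14 mm above the desk, axes as the unit's; moves with the drawer. Shut: 25 mm to +x of the pad's centre. Open: 105 mm to -x of it, and then the centre of the open floor, free 120 mm in x by 152 mm in y. The drawer's front panel rises to 71 mm above the desk, its sides to 44 mm; behind stands the 80 mm high unit.
- narrow_drawer (a joint): Travel of the narrow unit's drawer, m: 0 shut, 0.13 fully out. It must stay shut.

How it is judged:
By the outcome, as a careful person would: the job done as asked, in the order asked, and still so for the second after the job is handed in, with the robot touching nothing.
It also fails if it takes over 54 s, if anything falls off the work surface, if the arm or the gripper's body presses on something with over 40 N, if the wrist force passes 120 N, or if a joint passes its speed limit or range.

## Robot

A 7-joint arm with a two-finger parallel gripper is mounted at the origin on the work surface. World frame = base frame: x ahead of the robot, y to its left, z up, the work surface at z = 0. Lengths are in m, angles in rad, forces in N, time in s.
With the tool pointing down it reaches from about 0.4 to 0.925 m from the base axis. Payload 4.1 kg.
Tool frame: the origin (TCP) lies at the very end of the fingers, on their centre line; the grasp point (between the pads) lies 19 mm behind it; z points along the fingers, y is the direction in which the jaws open and shut (so a half turn about z gives the same grasp; the last joint's range is limited). The gripper opens to 85 mm and grips with 20 to 120 N. Pads are 22 mm wide; open, the fingers measure 114 mm over their backs; the gripper's body (76 mm by 85 mm) begins 54 mm behind the grasp point. The pads swing forward as they close: fully open they stand 13 mm farther back than shut.
Start: joints at [-1.253, 0.398, 0.045, 1.537, -0.019, 1.207, -0.051], TCP at [0.263, 0.594, 0.231] pointing down, gripper open.
Joint ranges: [-2.82, 2.82], [-0.49, 2.23], [-1.37, 1.46], [0, 2.46], [-1.36, 4.5], [0.23, 2], [-2.94, 2.94]. Speed limits (rad/s): [2.57, 2.57, 3.14, 3.14, 3.14, 3.14, 3.14].

## Interface

Orientations are given as a rotation vector (axis times angle).
In Python, from rig import robot gives the robot as it stands. The module is installed in compiled form; this text tells all that it offers.
- The arm moves only by the shell command python3 -m jog 'ROWS' [OPENING] [FORCE]. ROWS is JSON, a list of rows, each an object with "dp": the shift along the tool's x, y, z scaled (see below), a list of three; "yaw": the turn about the tool's z scaled (see below). In form: [{"dp": [x, y, z], "yaw": yaw}, ...]. A call has exactly 8 rows; each row shifts and turns the commanded pose from where the row before left it, along the tool's axes as they then stand; what a row does not reach is not made up. The controller multiplies each number of a shift by 0.75 m and each number of a turn by 0.5 rad. A row lasts 1/10 s, in which the tool goes at most 50 mm and 8.59 degrees, less where a joint would pass 70% of its speed; a pose out of reach is approached as far as the arm can. A call with a number of a shift or a turn outside -1 to 1 is refused whole. A call with a gripper value outside its range is refused whole. OPENING is the closure, from 0 (fully open) to 1 (shut), set as the call begins (- or left out, the last holds). The fingers move at their own pace and stop on an object; FORCE is the grip in N (left out, the last holds). Time passes only in rows, so rows that do not move let the fingers close, or fill a call up. It gives the time, the measured TCP pose, the force and the opening at its end, in the units of the state.
- robot.state(): the state, without advancing time (a new reading comes with each control period).
- robot.read_camera(name): name is "side" or "top" or "wrist"; returns a dict with "frame" (384x512x3 uint8, red, green, blue), "z_map" (384x512 float32, m along the optical axis (not along the pixel's ray), 0 where there is no reading), "camera_matrix" (3x3 intrinsics, pixels), "R" (3x3) and "t" (3): a world point X has camera coordinates R X + t. Camera axes: x right, y down, z forward; pixel columns grow to the right and rows downward; lengths in m; the calibration is good to about 2 mm. A picture is of the moment at which its call begins.
- robot.close_job(): hands the job in, once; it reports no verdict.
Trained networks look in a picture, given as the dict that the camera call returned (one of the last four; its "shot" number tells which), for a name from the list of things; names that differ only in an ending like _2 or _b are one class to them, and where a whole thing is asked for, a point or a joint stands for the part that bears it (a point fixed in the world has none). Each returns a list of dicts, best first, with "confidence" (0 to 1); they miss things now and then, are a little off and sometimes report something else, mostly with a low value. They report only what shows in the picture. A call takes as long as a camera call.
- robot.spot_in(picture, label): "box" ([left, top, right, bottom] in pixels, round what is visible of it).
- robot.trace(picture, label): "pixels" (384x512 bool, what is visible of it) and "box" ([left, top, right, bottom] in pixels, round what is visible of it).
The state is a dict: "clock": time; "joint_pos": joint angles; "qvel": joint speeds; "tau": joint torques, N m; "ee_pos": TCP position; "tcp_rot": TCP orientation; "wrist_force": force on the tool from outside, world axes, zero at the start; "moment": the same for the moment, N m; "opening": finger opening in m.
Only numpy, scipy, OpenCV 4.12 (cv2) and the standard library are available. Lean on these libraries where they do the work, as an engineer would, in place of code of your own. Each camera call takes 0.05 s, during which the arm holds its last target. There are 200 camera calls.

## Working session

There is one attempt and no reset: what is moved stays moved. The work goes in short steps, Python scripts to look and compute and a shell command to move; the robot and the scene stay as the last step left them, time stands still between calls to the robot, and variables do not carry over. Pictures are saved under pics/ and viewed, about 8 in all and at most 12, crops included, and the job is handed in when it is done.

```bash
mkdir -p pics; cat > h.py <<'E'
from rig import robot
import numpy as np, cv2
from scipy.spatial.transform import Rotation as Rn
def cloud(p):
    z=p["z_map"];K=p["camera_matrix"];v,u=np.indices(z.shape)
    c=np.stack([(u-K[0,2])/K[0,0]*z,(v-K[1,2])/K[1,1]*z,z],-1)
    w=(c-p["t"])@p["R"]; w[z<=0]=np.nan
    return w
def save(p,n): cv2.imwrite("pics/"+n,p["frame"][:,:,::-1])
def rect(P):
    P=P[np.isfinite(P).all(1)]
    (c,s,a)=cv2.minAreaRect(P[:,:2].astype(np.float32)*1000); return np.round(c,1),np.round(s,1),round(a,1)
def rep(): 
    s=robot.state(); print({k:np.round(s[k],4) for k in("clock","ee_pos","tcp_rot","wrist_force","opening")}); print(np.round(Rn.from_rotvec(s["tcp_rot"]).as_matrix(),3))
E
python3 - <<'E'
from h import *
rep()
p=robot.read_camera("top");save(p,"top.png");w=cloud(p)
for n in("bur_block","wide","wide_pad_top","narrow_drawer"):
    for d in robot.trace(p,n)[:3]:
        m=d["pixels"];P=w[m];print(n,round(d["confidence"],2),d["box"],rect(P),np.round(np.nanpercentile(P[:,2],[5,50,95]),3))
        if n=="wide":
            Q=P[(P[:,2]>.07)&(P[:,2]<.095)];print(" top",rect(Q))
E
```

```text
{'clock': np.float64(0.0), 'ee_pos': array([0.2628, 0.5938, 0.2302]), 'tcp_rot': array([-0.6496, -3.0734,  0.0031]), 'wrist_force': array([-0.4797, -0.6112, -0.2237]), 'opening': np.float64(0.0856)}
[[-0.914  0.405 -0.001]
 [ 0.405  0.914 -0.002]
 [-0.    -0.002 -1.   ]]
bur_block 0.78 [124.7, 205.5, 140.8, 228.1] (array([474.4, 314.8]), array([56.4, 28.8]), 9.0) [0.013 0.029 0.042]
wide 0.64 [167.4, 100.5, 240.6, 181.9] (array([692.5, 129.2]), array([218.1, 201.6]), 3.7) [0.057 0.081 0.088]
 top (array([680.8, 120.2]), array([190.9, 180.1]), 3.2)
wide_pad_top 0.68 [194.1, 150.4, 212.3, 167.1] (array([630., 117.]), array([39.6, 57.4]), 1.8) [0.087 0.089 0.092]
```

View pics/top.png

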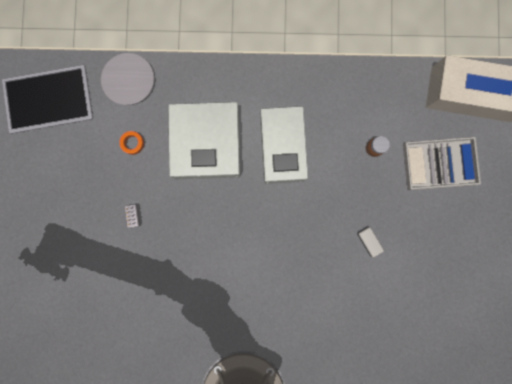

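The top view shows the wide unit at about (204,140) with its pad at (203,158). The bur block is at (131,216) and the plain case at (372,241). The unit is turned about +3.2°. I'll turn the tool to match, close the gripper and head for the pad.

```bash
python3 -m jog '[{"dp":[0,0,0],"yaw":-0.236},{"dp":[0,0,0],"yaw":-0.236},{"dp":[0,0,0],"yaw":-0.236},{"dp":[0,0,0],"yaw":-0.236},{"dp":[-0.032,-0.047,0],"yaw":0},{"dp":[-0.032,-0.047,0],"yaw":0},{"dp":[-0.032,-0.047,0],"yaw":0},{"dp":[-0.032,-0.047,0],"yaw":0}]' 1 40
python3 -m jog '[{"dp":[-0.032,-0.047,0],"yaw":0},{"dp":[-0.032,-0.047,0],"yaw":0},{"dp":[-0.032,-0.047,0],"yaw":0},{"dp":[-0.032,-0.047,0],"yaw":0},{"dp":[-0.032,-0.047,0],"yaw":0},{"dp":[-0.032,-0.047,0],"yaw":0},{"dp":[-0.032,-0.047,0],"yaw":0},{"dp":[-0.032,-0.047,0],"yaw":0}]'
python3 -c "
from h import *
rep()"
```

```text
clock: 1.05
ee_pos: [0.3676, 0.4574, 0.2313]
tcp_rot: [-0.087, 3.14, 0.0]
wrist_force: [1.0, 0.2, -0.5]
opening: 0.0001
clock: 1.85
ee_pos: [0.5748, 0.1865, 0.2314]
tcp_rot: [-0.087, 3.14, 0.0]
wrist_force: [-0.1, 1.1, -0.0]
opening: -0.0004
{'clock': np.float64(1.85), 'ee_pos': array([0.5748, 0.1865, 0.2314]), 'tcp_rot': array([-8.7100e-02,  3.1402e+00,  4.0000e-04]), 'wrist_force': array([-0.0921,  1.0912, -0.0483]), 'opening': np.float64(-0.0004)}
[[-0.998 -0.055  0.   ]
 [-0.055  0.998  0.   ]
 [-0.     0.    -1.   ]]
```

```bash
python3 -m jog '[{"dp":[-0.0345,-0.048,0],"yaw":0},{"dp":[-0.0345,-0.048,0],"yaw":0},{"dp":[0,0,0.055],"yaw":0},{"dp":[0,0,0.055],"yaw":0},{"dp":[0,0,0.04],"yaw":0},{"dp":[0,0,0.02],"yaw":0},{"dp":[0,0,0.005],"yaw":0},{"dp":[0,0,0],"yaw":0}]'
python3 - <<'E'
from h import *
rep()
p=robot.read_camera("side");save(p,"side1.png")
E
```

```text
clock: 2.65
ee_pos: [0.6303, 0.1191, 0.1007]
tcp_rot: [-0.087, 3.139, 0.0]
wrist_force: [0.3, 0.5, 0.2]
opening: 0.0001
{'clock': np.float64(2.65), 'ee_pos': array([0.6303, 0.1191, 0.1007]), 'tcp_rot': array([-8.7000e-02,  3.1394e+00,  4.0000e-04]), 'wrist_force': array([0.3024, 0.4632, 0.1869]), 'opening': np.float64(0.0001)}
[[-0.998 -0.055  0.001]
 [-0.055  0.998  0.   ]
 [-0.001  0.    -1.   ]]
```

View pics/side1.png

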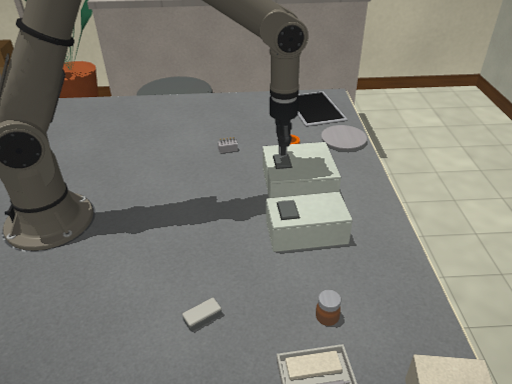

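The side view has the closed fingertips directly over the wide unit's pad at about (283,160). Pressing now.

```bash
python3 -m jog '[{"dp":[0,0,0.008],"yaw":0},{"dp":[0,0,0.008],"yaw":0},{"dp":[0,0,0.003],"yaw":0},{"dp":[0,0,0.002],"yaw":0},{"dp":[0,0,0.002],"yaw":0},{"dp":[0,0,0.0013],"yaw":0},{"dp":[0,0,0],"yaw":0},{"dp":[0,0,0],"yaw":0}]'
```

```text
clock: 3.5
ee_pos: [0.6304, 0.1192, 0.0825]
tcp_rot: [-0.087, 3.139, 0.001]
wrist_force: [1.2, 0.2, 6.0]
opening: 0.0003
```

```bash
python3 -m jog '[{"dp":[0,0,-0.02],"yaw":0},{"dp":[0,0,-0.04],"yaw":0},{"dp":[0,0,-0.05],"yaw":0},{"dp":[0,0,-0.05],"yaw":0},{"dp":[0.036,0.05,0],"yaw":0},{"dp":[0.036,0.05,0],"yaw":0},{"dp":[0.036,0.05,0],"yaw":0},{"dp":[0.036,0.05,0],"yaw":0}]' 0
python3 - <<'E'
from h import *
rep()
p=robot.read_camera("wrist");save(p,"wrist1.png");w=cloud(p)
for d in robot.trace(p,"bur_block")[:2]:
    P=w[d["pixels"]];print(round(d["confidence"],2),d["box"],rect(P),np.nanpercentile(P[:,2],[5,50,95]))
    for lo,hi in((.02,.031),(.008,.031)):
        Q=P[(P[:,2]>lo)&(P[:,2]<hi)];print(rect(Q),len(Q))
p=robot.read_camera("top");save(p,"top2.png");w=cloud(p)
for n in("bur_block","wide_drawer_in","wide"):
  for d in robot.trace(p,n)[:2]:
    P=w[d["pixels"]];print(n,round(d["confidence"],2),d["box"],rect(P),np.nanpercentile(P[:,2],[5,50,95]))
a=cv2.imread("pics/wrist1.png");b=cv2.imread("pics/top2.png")
cv2.imwrite("pics/v2.png",np.hstack([cv2.resize(a,(400,300)),cv2.resize(b[60:300,60:380],(400,300))]))
E
```

```text
clock: 4.3
ee_pos: [0.5118, 0.2635, 0.2021]
tcp_rot: [0.086, -3.14, 0.001]
wrist_force: [1.0, -0.1, -0.6]
opening: 0.0853
{'clock': np.float64(4.3), 'ee_pos': array([0.5118, 0.2635, 0.2021]), 'tcp_rot': array([ 8.6000e-02, -3.1397e+00,  5.0000e-04]), 'wrist_force': array([ 1.0035, -0.0537, -0.6113]), 'opening': np.float64(0.0853)}
[[-0.999 -0.055 -0.001]
 [-0.055  0.999 -0.   ]
 [ 0.001 -0.    -1.   ]]
bur_block 0.53 [126.0, 206.3, 139.0, 226.1] (array([472. , 314.4]), array([51., 30.]), 11.3) [0.01071931 0.02889466 0.04081785]
wide_drawer_in 0.6 [171.4, 168.6, 238.8, 228.6] (array([524.6, 115.6]), array([136.6, 169.3]), 2.4) [0.01255145 0.01579432 0.07194881]
wide 0.56 [170.1, 104.1, 239.7, 228.8] (array([616.3, 116.9]), array([318.8, 180.4]), 3.0) [0.01353343 0.0800682  0.08535822]
```

View pics/v2.png

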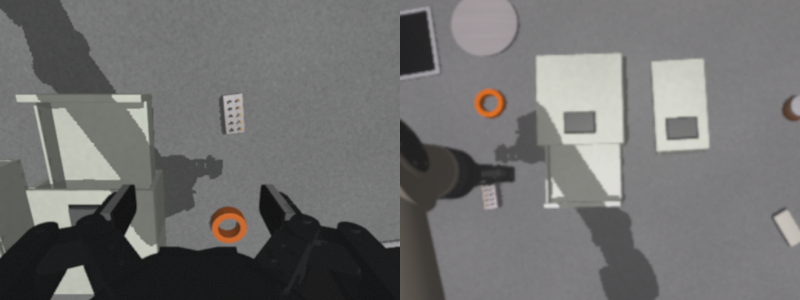

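The drawer is fully out and the narrow unit's drawer is shut. The block is visible in the wrist view at (233,115) of the composite, which is about (298,147) at full size. The network missed it there, so I'll measure it from depth. I'm also moving closer.

```bash
python3 - <<'E'
from h import *
p=robot.read_camera("wrist");w=cloud(p)
m=np.zeros(w.shape[:2],bool);m[105:185,265:330]=1
for lo,hi in((.006,.05),(.023,.032),(.02,.05)):
    Q=w[m&(w[...,2]>lo)&(w[...,2]<hi)];print(lo,rect(Q),len(Q),np.median(Q,0))
E
```

```text
0.006 (array([474.2, 316. ]), array([60.1, 30.3]), 10.3) 1405 [0.47260183 0.31417342 0.02798993]
0.023 (array([474.2, 316. ]), array([60. , 30.2]), 10.3) 1200 [0.47242945 0.31511563 0.02797207]
0.02 (array([474.2, 316. ]), array([60.1, 30.2]), 10.3) 1332 [0.47269708 0.31497864 0.02806961]
```

```bash
python3 -m jog '[{"dp":[0.023,0.036,0],"yaw":0},{"dp":[0.023,0.0365,0],"yaw":0},{"dp":[0,0,0],"yaw":-0.25},{"dp":[0,0,0.05],"yaw":0},{"dp":[0,0,0.05],"yaw":0},{"dp":[0,0,0.05],"yaw":0},{"dp":[0,0,0.01],"yaw":0},{"dp":[0,0,0],"yaw":0}]' 0.42
python3 - <<'E'
from h import *
rep()
p=robot.read_camera("wrist");save(p,"wrist3.png")
E
```

```text
clock: 5.45
ee_pos: [0.4763, 0.3135, 0.0809]
tcp_rot: [0.279, -3.127, 0.003]
wrist_force: [-0.3, -0.1, 0.3]
opening: 0.0494
{'clock': np.float64(5.45), 'ee_pos': array([0.4763, 0.3135, 0.0809]), 'tcp_rot': array([ 2.7920e-01, -3.1271e+00,  3.1000e-03]), 'wrist_force': array([-0.2957, -0.0673,  0.2928]), 'opening': np.float64(0.0494)}
[[-0.984 -0.177 -0.002]
 [-0.177  0.984 -0.002]
 [ 0.002 -0.002 -1.   ]]
```

View pics/wrist3.png

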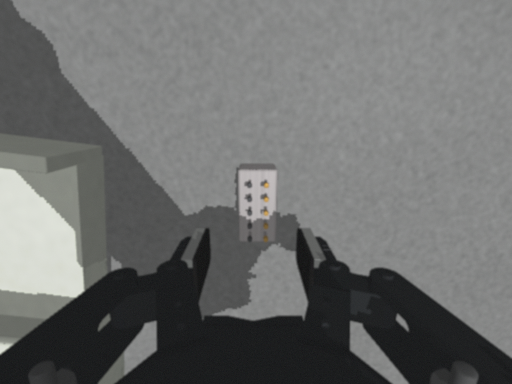

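Block centred between the fingers (about (257,205)). Descend, then grip.

```bash
python3 -m jog '[{"dp":[0.002,0.0038,0],"yaw":0},{"dp":[0,0,0.035],"yaw":0},{"dp":[0,0,0.03],"yaw":0},{"dp":[0,0,0.02],"yaw":0},{"dp":[0,0,0.01],"yaw":0},{"dp":[0,0,0.007],"yaw":0},{"dp":[0,0,0],"yaw":0},{"dp":[0,0,0],"yaw":0}]' 0.42
python3 -m jog '[{"dp":[0,0,0],"yaw":0},{"dp":[0,0,0],"yaw":0},{"dp":[0,0,0],"yaw":0},{"dp":[0,0,0],"yaw":0},{"dp":[0,0,0],"yaw":0},{"dp":[0,0,0],"yaw":0},{"dp":[0,0,-0.01],"yaw":0},{"dp":[0,0,-0.01],"yaw":0}]' 1 40
python3 -c "
from h import *
rep()"
```

```text
clock: 6.3
ee_pos: [0.4748, 0.3181, 0.0061]
tcp_rot: [-0.282, 3.128, 0.001]
wrist_force: [0.1, 0.1, -0.4]
opening: 0.0494
clock: 7.1
ee_pos: [0.4735, 0.3173, 0.0203]
tcp_rot: [0.283, -3.128, 0.001]
wrist_force: [-0.2, 0.8, -1.3]
opening: 0.029
{'clock': np.float64(7.1), 'ee_pos': array([0.4735, 0.3173, 0.0203]), 'tcp_rot': array([ 2.8280e-01, -3.1276e+00,  9.0000e-04]), 'wrist_force': array([-0.1949,  0.8266, -1.2812]), 'opening': np.float64(0.029)}
[[-0.984 -0.179 -0.001]
 [-0.179  0.984 -0.001]
 [ 0.001 -0.    -1.   ]]
```

```bash
python3 -m jog '[{"dp":[0,0,-0.043],"yaw":0},{"dp":[0,0,-0.043],"yaw":0},{"dp":[0,0,-0.043],"yaw":0},{"dp":[0,0,-0.043],"yaw":0},{"dp":[-0.0038,-0.0565,0],"yaw":0},{"dp":[-0.0038,-0.0565,0],"yaw":0},{"dp":[-0.0038,-0.0565,0],"yaw":0},{"dp":[-0.0038,-0.0565,0],"yaw":0}]'
python3 -m jog '[{"dp":[-0.0038,-0.0565,0],"yaw":0},{"dp":[0,0,0],"yaw":0.25},{"dp":[0,0,0],"yaw":0},{"dp":[0,0,0],"yaw":0},{"dp":[0,0,0],"yaw":0},{"dp":[0,0,0],"yaw":0},{"dp":[0,0,0],"yaw":0},{"dp":[0,0,0],"yaw":0}]'
python3 - <<'E'
from h import *
rep()
p=robot.read_camera("wrist");save(p,"wrist4.png");w=cloud(p)
f=w[...,2]; Q=w[(f>.009)&(f<.019)&(abs(w[...,0]-.525)<.1)&(abs(w[...,1]-.11)<.09)];print("floor",rect(Q),len(Q))
Q=w[(f>.065)&(f<.077)&(w[...,0]<.50)&(abs(w[...,1]-.11)<.1)];print("front",rect(Q),len(Q))
q=robot.read_camera("side");save(q,"side4.png")
cv2.imwrite("pics/v4.png",np.hstack([cv2.resize(p["frame"],(400,300)),cv2.resize(q["frame"][80:272,180:436],(400,300))])[:,:,::-1])
E
```

```text
clock: 7.9
ee_pos: [0.5156, 0.1514, 0.1497]
tcp_rot: [-0.284, 3.129, 0.001]
wrist_force: [1.0, 0.8, -1.3]
opening: 0.0293
clock: 8.7
ee_pos: [0.526, 0.1122, 0.1493]
tcp_rot: [0.089, -3.14, -0.0]
wrist_force: [0.5, 0.6, -0.9]
opening: 0.0296
{'clock': np.float64(8.7), 'ee_pos': array([0.526 , 0.1122, 0.1493]), 'tcp_rot': array([ 8.8600e-02, -3.1402e+00, -2.0000e-04]), 'wrist_force': array([ 0.5452,  0.6393, -0.9118]), 'opening': np.float64(0.0296)}
[[-0.998 -0.056 -0.   ]
 [-0.056  0.998  0.   ]
 [ 0.     0.    -1.   ]]
floor (array([543.4, 105.5]), array([150.2, 166.5]), 3.2) 13060
front (array([460.2, 107.6]), array([  9.4, 159.7]), 3.2) 2578
```

View pics/v4.png

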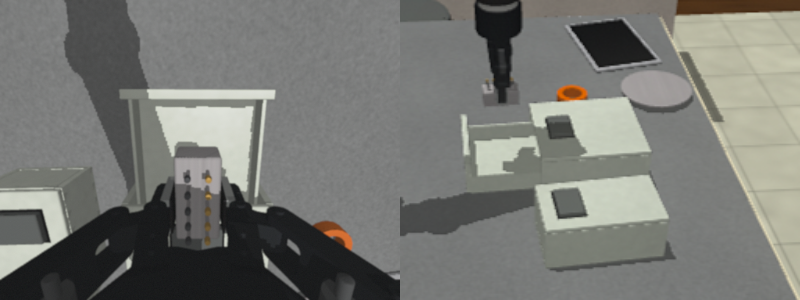

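The block hangs level and upright over the centre of the open drawer, with the front panel's inner edge at x≈0.465. Lowering.

```bash
python3 -m jog '[{"dp":[0,0,0.045],"yaw":0},{"dp":[0,0,0.045],"yaw":0},{"dp":[0,0,0.035],"yaw":0},{"dp":[0,0,0.02],"yaw":0},{"dp":[0,0,0.015],"yaw":0},{"dp":[0,0,0.008],"yaw":0},{"dp":[0,0,0.002],"yaw":0},{"dp":[0,0,0],"yaw":0}]'
python3 -m jog '[{"dp":[0,0,0.001],"yaw":0},{"dp":[0,0,0.001],"yaw":0},{"dp":[0,0,0],"yaw":0},{"dp":[0,0,0],"yaw":0},{"dp":[0,0,0],"yaw":0},{"dp":[0,0,0],"yaw":0},{"dp":[0,0,0],"yaw":0},{"dp":[0,0,0],"yaw":0}]'
```

```text
clock: 9.6
ee_pos: [0.5267, 0.1119, 0.0223]
tcp_rot: [-0.087, 3.139, 0.001]
wrist_force: [0.3, 0.0, -0.5]
opening: 0.029
clock: 10.4
ee_pos: [0.5262, 0.1118, 0.0203]
tcp_rot: [-0.087, 3.14, 0.0]
wrist_force: [-1.3, 0.4, -1.1]
opening: 0.029
```

```bash
python3 -m jog '[{"dp":[0,0,0.001],"yaw":0},{"dp":[0,0,0.0005],"yaw":0},{"dp":[0,0,0],"yaw":0},{"dp":[0,0,0],"yaw":0},{"dp":[0,0,0],"yaw":0},{"dp":[0,0,0],"yaw":0},{"dp":[0,0,0],"yaw":0},{"dp":[0,0,0],"yaw":0}]'
```

```text
clock: 11.2
ee_pos: [0.5268, 0.1118, 0.0202]
tcp_rot: [-0.087, 3.139, 0.001]
wrist_force: [-2.2, 0.6, 7.5]
opening: 0.029
```

```bash
python3 -m jog '[{"dp":[0,0,0],"yaw":0},{"dp":[0,0,0],"yaw":0},{"dp":[0,0,0],"yaw":0},{"dp":[0,0,0],"yaw":0},{"dp":[0,0,0],"yaw":0},{"dp":[0,0,-0.01],"yaw":0},{"dp":[0,0,-0.02],"yaw":0},{"dp":[0,0,-0.03],"yaw":0}]' 0.4
python3 -m jog '[{"dp":[0,0,-0.05],"yaw":0},{"dp":[0,0,-0.05],"yaw":0},{"dp":[0,0,-0.05],"yaw":0},{"dp":[0,0.06,0],"yaw":0},{"dp":[0,0.06,0],"yaw":0},{"dp":[0,0.06,0],"yaw":0},{"dp":[0,0.06,0],"yaw":0},{"dp":[0,0,0],"yaw":0}]'
python3 - <<'E'
from h import *
rep()
q=robot.read_camera("side");p=robot.read_camera("top");w=cloud(p)
for n in("bur_block","wide_drawer_in","narrow_drawer"):
  for d in robot.trace(p,n)[:2]:
    P=w[d["pixels"]];print(n,round(d["confidence"],2),d["box"],rect(P),np.nanpercentile(P[:,2],[5,50,95]))
cv2.imwrite("pics/v5.png",np.hstack([cv2.resize(p["frame"][80:260,120:360],(400,300)),cv2.resize(q["frame"][80:272,180:436],(400,300))])[:,:,::-1])
E
```

```text
clock: 12.0
ee_pos: [0.5252, 0.1115, 0.0641]
tcp_rot: [0.087, -3.138, 0.001]
wrist_force: [0.4, 0.1, 0.2]
opening: 0.0518
clock: 12.8
ee_pos: [0.5137, 0.3006, 0.1772]
tcp_rot: [0.104, -3.14, -0.009]
wrist_force: [-1.2, -0.3, 1.0]
opening: 0.0512
{'clock': np.float64(12.8), 'ee_pos': array([0.5137, 0.3006, 0.1772]), 'tcp_rot': array([ 0.1045, -3.1397, -0.0088]), 'wrist_force': array([-1.1554, -0.2755,  1.0197]), 'opening': np.float64(0.0512)}
[[-0.998 -0.066 -0.   ]
 [-0.066  0.998  0.006]
 [ 0.     0.006 -1.   ]]
bur_block 0.61 [200.5, 187.2, 212.9, 208.0] (array([526.5, 111.1]), array([56.6, 28.7]), 2.0) [0.03111598 0.04287033 0.05519732]
wide_drawer_in 0.58 [172.6, 172.1, 236.2, 224.4] (array([524.4, 117.1]), array([135.7, 168.1]), 2.2) [0.01256993 0.01586066 0.07171798]
narrow_drawer 0.61 [268.5, 179.3, 303.0, 182.3] (array([578.9, -96.1]), array([ 1.6, 86.8]), 4.5) [0.00379449 0.04617341 0.07454122]
```

View pics/v5.png

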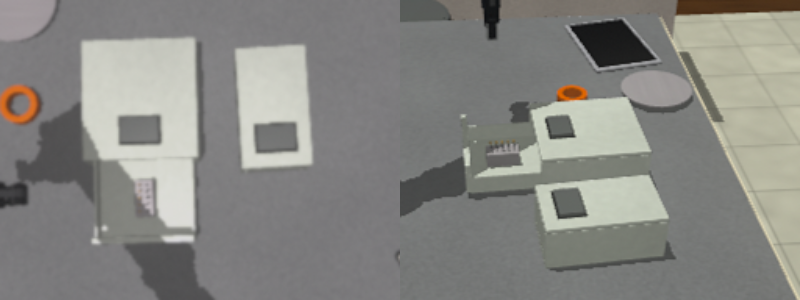

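Both views show the block upright on the floor of the open drawer with its burs up. The narrow unit is shut and the arm is clear, so I'm handing in.

```bash
python3 -c "
from h import *
robot.close_job()"
```

```text
the job is handed in; nothing more can be done
```

The job is done and handed in at about 13 s of the 54 s allowed. I pressed the wide unit's pad (about 6 N) and its drawer sprang fully out. I then gripped the bur block across its width, set it down in the drawer and let go.

- **Block:** the last top view puts it at (0.5265, 0.111), within about 1 mm of the centre I worked out for the open drawer floor. It stands upright, with its burs and top at the heights expected on the 14 mm floor.
- **Drawers:** the wide drawer is still fully open and the narrow one is shut.
- **Arm:** it was clear of everything when I handed in. The highest wrist reading I saw was about 8 N, when the block touched the drawer floor.
- **Disagreement:** the trained network once failed to find the block in the wrist picture, so I measured it there from depth instead. No other checks failed or disagreed.

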